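# Seat the glass cassette and hold the viewing shutter half open

## Robot

A 7-joint arm with a two-finger parallel gripper is mounted at the origin on the work surface. World frame = base frame: x ahead of the robot, y to its left, z up, the work surface at z = 0. Lengths are in mm, angles in rad, forces in N, time in s.
With the tool pointing down it reaches from about 350 to 900 mm from the base axis. Payload 8.1 kg.
Tool frame: the origin (TCP) lies midway between the tips of the shut fingers; the grasp point (between the pads) lies 19 mm behind it; z points along the fingers, y is the line along which they close (so a half turn about z gives the same grasp; the last joint's range is limited). The gripper opens to 85 mm and grips with 20 to 120 N. Pads are 22 mm wide; open, the fingers measure 114 mm over their backs; the gripper's body (76 mm by 85 mm) begins 54 mm behind the grasp point. The pads swing forward as they close: fully open they stand 13 mm farther back than shut.
Start: joints at [-1.246, 0.434, 0.025, 1.573, -0.012, 1.134, -0.075], TCP at [259.321, 568.677, 231.323] pointing down, gripper open.
Joint ranges: [-2.62, 2.62], [-0.44, 2.09], [-1.27, 1.32], [0.08, 2.57], [-1.32, 4.46], [0.12, 2], [-2.74, 2.74]. Speed limits (rad/s): [2.22, 2.22, 3.01, 3.01, 3.14, 3.14, 3.14].

## Interface

Orientations are given as [roll, pitch, yaw] about the fixed x, y, z axes, in that order (R = Rz(yaw) Ry(pitch) Rx(roll)).
In Python, from workcell import bot, vision gives the robot as it stands.
- The arm moves only by the shell command python3 -m crank 'ROWS' [FORCE]. ROWS is JSON, one flat list of numbers, 5 for each row, row after row: the shift along the world's x, y, z in units of 0.25 m (1.0 is 0.25 m), then the turn about the world's z in units of 30 degrees (1.0 is 30 degrees), then the finger opening in mm, from 0 to 85.4. In form: [x, y, z, spin, grip, x, y, z, spin, grip, ...]. A call has 1 to 8 rows; each row is the pose to reach, as a shift and turn from the pose commanded when the call began; what a row does not reach only later rows make up. A row lasts 1/10 s, in which the tool goes at most 50 mm and 8.59 degrees, less where a joint would pass 70% of its speed; a pose out of reach is approached as far as the arm can. A call with a number of a shift or a turn outside -1 to 1 is refused whole. A call with a gripper value outside its range is refused whole. The fingers move at their own pace and stop on an object; FORCE is the grip in N (left out, the last holds). Time passes only in rows, so rows that repeat a pose let the fingers close. It gives the time, the measured TCP pose, the force, the opening and the grip force at its end, in the units of the state.
- bot.state(): the state, without advancing time (a new reading comes with each control period).
- vision.read_camera(name): name is "scene" or "side" or "wrist"; returns a dict with "frame" (384x512x3 uint8, blue, green, red), "camera_matrix" (3x3 intrinsics, pixels), "k1" (the pictures are not rectified: a ray, as slopes to the right and down, at radius r is drawn at 1 + k1 r^2 times it, then the intrinsics apply), "xyz" and "rotation" of the camera in the world; the wrist camera has in their place "hand_eye" (4x4, takes a point from camera to tool coordinates, whose origin is the TCP and whose axes are the flange's). Camera axes: x right, y down, z forward; pixel columns grow to the right and rows downward; lengths in mm; the calibration is good to about 2 mm. A picture is of the moment at which its call begins: read the wrist's pose just before it. There is no depth.
- bot.job_done(): hands the job in; it is judged then, once.
The state is a dict: "time_s": time; "joint_positions": joint angles; "qd": joint speeds; "effort": joint torques, N m; "tool_pos": TCP position; "orientation": TCP orientation; "contact_force": force on the tool from outside, world axes, zero at the start; "moment": the same for the moment, N m; "finger_gap": opening from 0.0 (shut) to 1.0 (fully open); "grip_force": force on a finger pad.
Only numpy, scipy, OpenCV 4.12 (cv2) and the standard library are available. Lean on these libraries where they do the work, as an engineer would, in place of code of your own. Each camera call takes 0.05 s, during which the arm holds its last target. There are 200 camera calls.

## Task

On the small plywood viewing box, first press the glass cassette down by its black end block until it is fully home on the rails, without pressing on the glass itself and with the shutter still closed. Then slide the sprung shutter open by its red tab to half travel, so that the tab stands at the yellow mark, and finish while still holding it there with the gripper, because the spring shuts it if let go. Leave the glue bottle, tape roll and brass weight where they stand.

Things in the scene. Friction and masses are not known exactly. Their poses are not given: they have to be found in the camera images.
- viewer: Fixed plywood light box, grey top 154 mm (x) by 294 mm (y), 55 mm above the bench. Origin on the bench; it spans y -152 to +142 mm. Its +y is the way the shutter opens, z up. Aluminium rails 12 mm wide, 9 mm high run along y at x = -40 and +40 mm; a steel spring tube (top 69 mm above the bench) along y at x = +60, y -140 to 0 mm. Turned up to about 35 degrees from place to place.
- half_mark (a point): Centre of the yellow line on the rail at the box's x = -40 mm, marking half travel (its twin is on the other rail); 64 mm above the bench, at y = +70 mm of the box. White lines 35 mm either side mark shut and fully open. At half travel the tab's centre is level with the yellow line along the box's y (and 40 mm from it along the box's +x).
- shutter (a joint): Opening of the sprung shutter in m: 0 shut, 0.070 fully open, 0.035 half travel. It slides along the box's +y. The spring pushes it shut with about 3 N at the start of travel, 7 N at half and 11.5 N fully open; let go, it shuts.
- shutter_tab (a point): Centre of the shutter's red upright tab: 30 mm wide (box's x), 12 mm thick (box's y), 45 mm high, 60 to 106 mm above the bench, this point at 83 mm. Moves with the shutter. Pinch it from above across its thickness or push its face. Shut, it is 34 mm clear of the cassette. A 6 mm thick steel link leaves it towards the box's +x, 66 to 72 mm above the bench.
- cassette (a joint): How far the glass cassette is pressed down in m: about 0 to 0.003 at the start (standing proud), 0.010 fully home on the rails. It slides straight down with a stiff friction of about 7 N, stays where it is left, and stops hard at 0.010.
- press_spot (a point): Orange dot, centre of the top of the cassette's black end block: the place to press. Block 92 mm (box's x) by 36 mm (box's y), 14 mm high, at the end of the cassette away from the red tab; its top is 88 mm above the bench less cassette, so 78 mm when home. Whole cassette 92 by 130 mm; its wooden frame is 4 mm lower than the block.
- pane (a point): The cassette's glass pane with coloured pieces, 76 mm (x) by 84 mm (y), 4 mm thick, its top 8 mm lower than the top of the black block. This point is the centre of its top face. Not to be pressed.
- glue_bottle: White bottle with orange cap, 48 mm across, 110 mm tall, standing loose on the bench. Origin at the centre of its underside. Leave it alone.
- tape_roll: Roll of pale paper tape, 72 mm across, 24 mm high, lying flat and loose on the bench. Origin at the centre of its underside. Leave it alone.
- brass_weight: Brass weight with a knob, 44 mm across, 46 mm high, loose on the bench. Origin at the centre of its underside. Leave it alone.

How it is judged (in metres and radians):
On the way, in this order (a step that is already met when the one before it is completed fails the run):
1. the cassette is pressed fully home while the shutter is still shut (value of joint cassette above 0.008 m and value of joint shutter below 0.012 m), for 0.2 s.
2. the shutter is held by the fingers at half travel (value of joint shutter between 0.029 and 0.041 m and contact force between the fingers and shutter above 2 N), for 0.5 s.
At the end, for the whole second after the job is handed in: The cassette is pressed home to within 2 mm; the shutter stands still at 35 mm of its 70 mm travel, within 6 mm, held against its spring by the robot's fingers (more than 2 N) and by nothing else (all of step 2 and value of joint cassette above 0.008 m and velocity of joint shutter between -0.01 and 0.01 m/s and contact force between each of glue_bottle, tape_roll, brass_weight and shutter below 0.3 N); the arm keeps its last pose, push and grip.
It fails at once if the glass pane is pressed (contact force between any of the arm, the fingers and cassette_c4 above 3 N).
It fails at once if a bystander is moved more than 25 mm or knocked over (distance of any of glue_bottle, tape_roll, brass_weight from where it was at the start of the episode above 0.025 m or angle between any of glue_bottle, brass_weight's own z axis and vertical above 0.5 rad).
It also fails if it takes over 42 s, if anything falls off the work surface, if the arm or the gripper's body presses on something with over 40 N, if the wrist force passes 120 N, or if a joint passes its speed limit or range.

## Working session

There is one attempt and no reset: what is moved stays moved. The work goes in short steps, Python scripts to look and compute and a shell command to move; the robot and the scene stay as the last step left them, time stands still between calls to the robot, and variables do not carry over. Pictures are saved under pics/ and viewed, at most 10 in all, crops included, and the job is handed in when it is done.

```bash
mkdir -p pics
cat > h.py <<'E'
import numpy as np, cv2
from scipy.spatial.transform import Rotation as R
from workcell import bot, vision
def ray(c,u,v):
    K=np.array(c["camera_matrix"]);d=np.array([(u-K[0,2])/K[0,0],(v-K[1,2])/K[1,1]]);s=d.copy()
    for _ in range(20): s=d/(1+c["k1"]*(s@s))
    return np.array([s[0],s[1],1.])
def pose(c,st=None):
    if "hand_eye" in c:
        T=np.eye(4);T[:3,:3]=R.from_euler('xyz',st["orientation"]).as_matrix();T[:3,3]=st["tool_pos"]
        T=T@np.array(c["hand_eye"]);return T[:3,:3],T[:3,3]
    return np.array(c["rotation"]),np.array(c["xyz"])
def at(c,u,v,z,st=None):
    Rm,t=pose(c,st);d=Rm@ray(c,u,v);return t+d*(z-t[2])/d[2]
E
python3 - <<'E'
from h import *
import pickle
st=bot.state();print(st)
D={}
for n in("scene","side","wrist"):
    c=vision.read_camera(n);D[n]=c
    cv2.imwrite(f"pics/{n}0.png",c["frame"])
    print(n,[ (k,np.round(c[k],2).tolist()) for k in c if k!="frame"])
pickle.dump((st,D),open("d0.pkl","wb"))
cv2.imwrite("pics/a0.png",cv2.resize(D["scene"]["frame"],(800,600)))
E
```

```text
{'time_s': 0.0, 'joint_positions': array([-1.24564533,  0.43522473,  0.02496126,  1.5741384 , -0.01155567,
        1.13401442, -0.07508044]), 'qd': array([ 0.00056087, -0.0015514 , -0.00072544, -0.00050385, -0.00018355,
        0.0010265 , -0.00148809]), 'effort': array([-6.28678140e-05, -6.70473719e+01,  1.02507122e+00, -3.16211092e+01,
        1.55045424e-02,  1.23911953e-02, -1.82157675e-05]), 'tool_pos': array([259.10569936, 568.17481898, 230.50880038]), 'orientation': array([-3.13996196e+00,  1.83229667e-04,  2.71382054e+00]), 'contact_force': array([0.28239336, 0.84616777, 1.23859029]), 'moment': array([-0.01418283, -0.04594212, -0.03471008]), 'grip_force': 0.0, 'finger_gap': 1.0027337903683082}
scene [('camera_matrix', [[350.99, 0.0, 257.46], [0.0, 350.99, 192.1], [0.0, 0.0, 1.0]]), ('k1', -0.06), ('xyz', [1085.67, -264.67, 529.75]), ('rotation', [-2.26, -0.01, 1.02])]
side [('camera_matrix', [[348.52, 0.0, 256.14], [0.0, 348.52, 189.22], [0.0, 0.0, 1.0]]), ('k1', 0.03), ('xyz', [433.79, 481.85, 503.59]), ('rotation', [-2.29, -0.02, -2.75])]
wrist [('camera_matrix', [[343.94, 0.0, 256.85], [0.0, 343.94, 191.59], [0.0, 0.0, 1.0]]), ('k1', -0.08), ('hand_eye', [[0.0, -0.96, -0.27, 68.57], [1.0, 0.0, -0.0, 0.22], [0.0, -0.27, 0.96, -141.78], [0.0, 0.0, 0.0, 1.0]])]
```

View pics/a0.png

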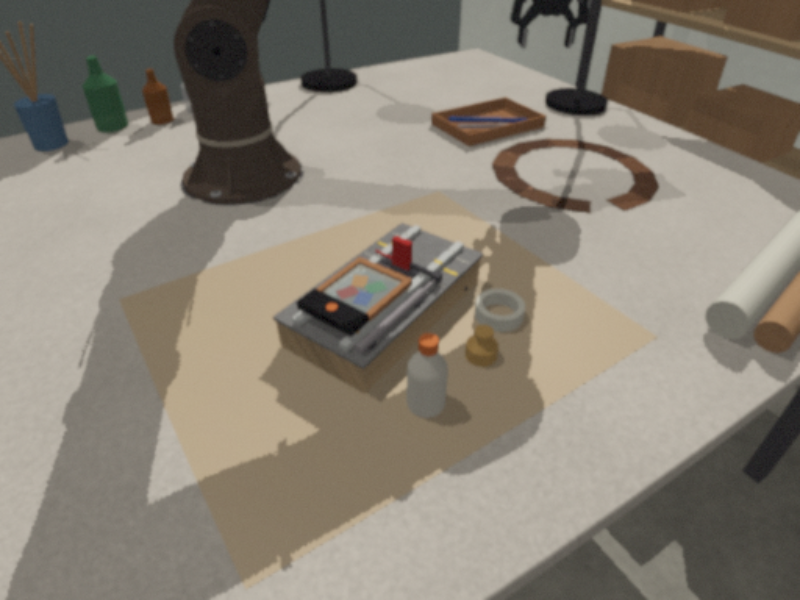

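View pics/side0.png

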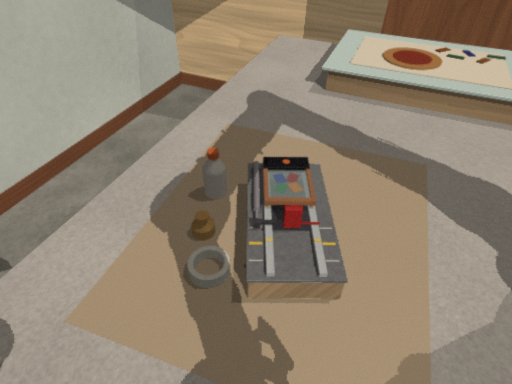

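The scene view shows the box with the black block and dot at about (331,307) of the 800-wide picture, and the bystanders on its spring-tube side. In the side view the dot is at (286,162), the yellow marks at (255,243) and (325,243), and the tab's top near (293,207).

```bash
sed -i 's/return np.array(c\["rotation"\]),/return R.from_euler("xyz",c["rotation"]).as_matrix(),/' h.py
python3 - <<'E'
from h import *
import pickle
st,D=pickle.load(open("d0.pkl","rb"))
f=D["side"]["frame"][145:305,190:350]
cv2.imwrite("pics/side_c.png",cv2.resize(f,None,fx=3.75,fy=3.75,interpolation=cv2.INTER_CUBIC))
c=D["side"]
for u,v,z in((286,162,87),(255,243,64),(325,243,64)): print(at(c,u,v,z).round(1))
c=D["scene"]; print(at(c,331*.64,307*.64,87).round(1))
E
```

```text
[585.5 -59.   87. ]
[568.9 139.6  64. ]
[464.2  93.8  64. ]
[594.2 -66.3  87. ]
```

View pics/side_c.png

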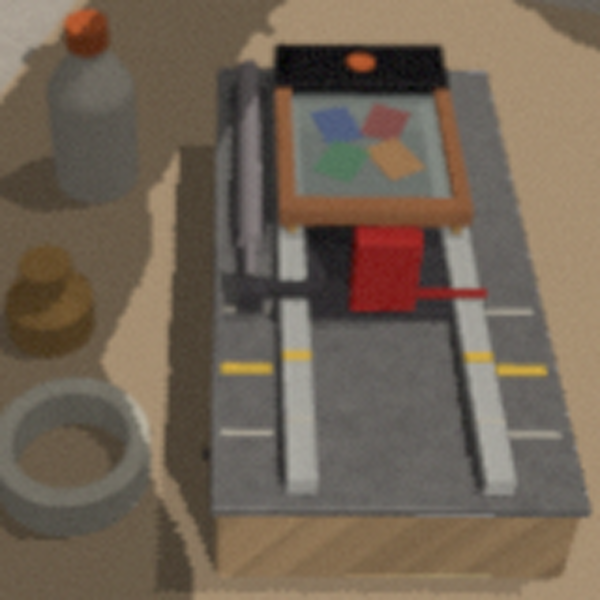

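The crop shows, in crop pixels, rail yellow marks at (297,355) and (479,356), the dot at (361,62), rail ends at (303,492) and (500,492), and near box-top corners at (213,514) and (588,512).

Run:
```python
from h import *
import pickle
from scipy.optimize import least_squares
st,D=pickle.load(open("d0.pkl","rb"))
c=D["side"]
pts=[((297,355),(40,70,64)),((479,356),(-40,70,64)),((213,514),(77,142,55)),((588,512),(-77,142,55))]
W=np.array([at(c,190+p[0]/3.75,145+p[1]/3.75,b[2]) for p,b in pts]);B=np.array([b for _,b in pts],float)
print(W.round(1))
def f(q):
    return (B@R.from_euler('z',q[0]).as_matrix().T+[q[1],q[2],0]-W)[:,:2].ravel()
for y0 in(0,3):
    s=least_squares(f,[y0,500,50]);print(np.degrees(s.x[0]),s.x[1:],s.fun.round(1))
q=s.x;M=R.from_euler('z',q[0]).as_matrix();print('tab0',M@[0,35,83]+[*q[1:],0],'half',M@[0,70,83]+[*q[1:],0])
for z in(85,88):
  p=at(c,190+361/3.75,145+62/3.75,z);print('dot',p,M.T@(p-[*q[1:],0]))
for n,u,v,z in(('bottle',190+88/3.75,145+30/3.75,110),('weight',190+47/3.75,145+262/3.75,46),('tape',190+72/3.75,145+445/3.75,24)):
  p=at(c,u,v,z);print(n,p,M.T@(p-[*q[1:],0]))
```

```text
[[550.2 123.7  64. ]
 [476.8  92.2  64. ]
 [553.8 206.6  55. ]
 [416.4 145.9  55. ]]
23.40576710134918 [541.41240244  44.8455327 ] [ 0.1  1.2  0.1  1.   1.8 -0.9 -2.1 -1.3]
23.405767577986317 [541.41240324  44.84553303] [ 0.1  1.2  0.1  1.   1.8 -0.9 -2.1 -1.3]
tab0 [527.5089937   76.96554553  83.        ] half [513.60558415 109.08555803  83.        ]
dot [586.28515773 -63.29012021  85.        ] [  -1.77545254 -117.06293763   85.        ]
dot [585.19223038 -59.3831272   88.        ] [  -1.226433   -113.04327817   88.        ]
bottle [714.8288796    0.89024426 110.        ] [ 141.68602876 -109.22642051  110.        ]
weight [687.84988004 102.75469596  46.        ] [157.39166839  -5.02677645  46.        ]
tape [634.10578011 179.83992475  24.        ] [138.69127823  87.06478767  24.        ]
```

```bash
python3 -m crank '[0.44,-0.84,0,0.53,0,0.44,-0.84,0,0.53,0,0.44,-0.84,0,0.53,0,0.44,-0.84,0,0.53,0,0.44,-0.84,0,0.53,0,0.44,-0.84,0,0.53,0]' 40; python3 -m crank '[0.44,-0.84,0,0.53,0,0.44,-0.84,0,0.53,0,0.44,-0.84,0,0.53,0,0.44,-0.84,0,0.53,0,0.44,-0.84,0,0.53,0,0.44,-0.84,0,0.53,0]'; python3 -m crank '[0.44,-0.84,0,0.53,0,0.44,-0.84,0,0.53,0,0.44,-0.84,0,0.53,0,0.44,-0.84,0,0.53,0,0.44,-0.84,0,0.53,0,0.44,-0.84,0,0.53,0,0.44,-0.84,0,0.53,0]'
python3 - <<'E'
from h import *
import pickle
st=bot.state();c=vision.read_camera("wrist");print(st["tool_pos"],st["orientation"],st["contact_force"],st["finger_gap"])
pickle.dump((st,c),open("w1.pkl","wb"))
cv2.imwrite("pics/w1.png",cv2.resize(c["frame"],(800,600),interpolation=cv2.INTER_CUBIC))
E
```

```text
time_s: 0.75
tool_pos: [372.5, 353.0, 231.4]
orientation: [-3.139, 0.001, 2.983]
contact_force: [0.6, 0.1, 0.7]
finger_gap: 0.0
grip_force: 0.0
time_s: 1.35
tool_pos: [481.9, 142.4, 231.4]
orientation: [-3.139, 0.001, -3.024]
contact_force: [-0.6, 1.0, 0.7]
finger_gap: 0.001
grip_force: 0.0
time_s: 2.05
tool_pos: [589.6, -61.6, 230.7]
orientation: [3.141, -0.001, -2.739]
contact_force: [-0.4, 1.2, -1.0]
finger_gap: -0.003
grip_force: 0.0
[589.57329929 -61.64032703 230.69536536] [ 3.14111864e+00 -7.97746830e-04 -2.73885831e+00] [-0.42015133  1.18891116 -0.96819941] -0.0028548563004375553
```

View pics/w1.png

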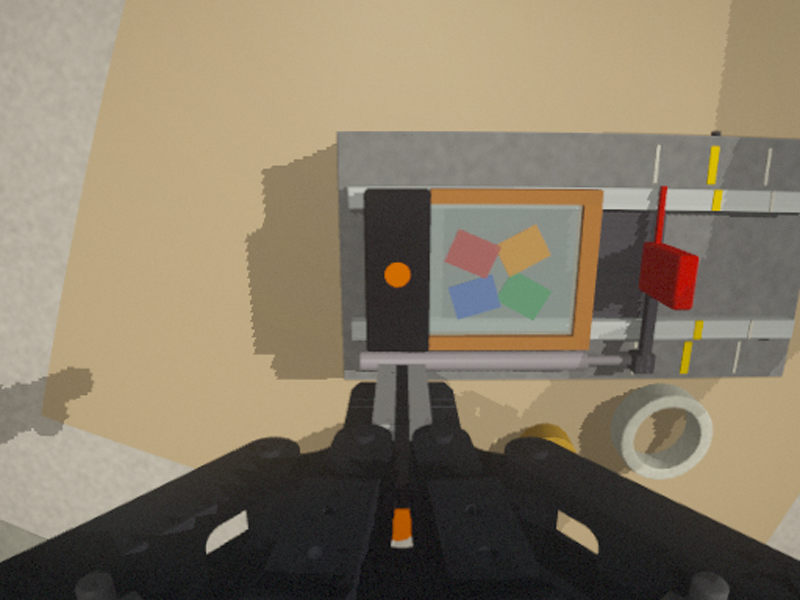

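The wrist picture shows the dot at (397,275), the rail yellow marks at (717,200) and (698,330), and the tab's top at about (656..697, 245..310).

Run:
```python
from h import *
import pickle
st,c=pickle.load(open("w1.pkl","rb"))
g=lambda u,v,z:at(c,u*.64,v*.64,z,st)
for z in(85,88):print(g(397,275,z))
a=g(717,200,64);b=g(698,330,64);print(a,b,np.linalg.norm(a-b),np.degrees(np.arctan2(*(b-a)[1::-1])))
m=(a+b)/2;d=g(397,275,86);print(np.degrees(np.arctan2(*(m-d)[[1,0]]))-90,np.linalg.norm((m-d)[:2]))
```

```text
[589.18861581 -64.66102946  85.        ]
[588.53668989 -64.91116759  88.        ]
[478.56803543  91.41218949  64.        ] [552.28742668 122.8688964   64.        ] 80.15031538414564 23.10836511158715
23.16439303449853 186.95746638356587
```

```bash
python3 -m crank '[-0.003,-0.012,-0.2,0,0,-0.003,-0.012,-0.4,0,0,-0.003,-0.012,-0.52,0,0,-0.003,-0.012,-0.54,0,0,-0.003,-0.012,-0.54,0,0]'; python3 -m crank '[0,0,-0.01,0,0,0,0,-0.02,0,0,0,0,-0.03,0,0,0,0,-0.04,0,0,0,0,-0.04,0,0]'
```

```text
time_s: 2.6
tool_pos: [588.3, -62.6, 96.3]
orientation: [3.14, -0.001, -2.735]
contact_force: [1.2, -0.1, 0.4]
finger_gap: 0.002
grip_force: 0.0
time_s: 3.1
tool_pos: [588.5, -64.3, 86.3]
orientation: [3.141, 0.0, -2.737]
contact_force: [0.7, -0.4, -0.1]
finger_gap: -0.001
grip_force: 0.0
```

```bash
python3 -m crank '[0,0,-0.008,0,0,0,0,-0.014,0,0,0,0,-0.02,0,0,0,0,-0.026,0,0,0,0,-0.026,0,0]'; python3 -m crank '[0,0,-0.004,0,0,0,0,-0.008,0,0,0,0,-0.012,0,0,0,0,-0.012,0,0]'
```

```text
time_s: 3.6
tool_pos: [588.8, -64.4, 80.0]
orientation: [-3.141, 0.0, -2.737]
contact_force: [-0.6, -0.2, 3.0]
finger_gap: -0.004
grip_force: 1.4
time_s: 4.0
tool_pos: [588.8, -64.4, 78.0]
orientation: [-3.141, 0.001, -2.737]
contact_force: [-4.6, -0.5, 14.3]
finger_gap: -0.004
grip_force: 7.5
```

```bash
python3 -m crank '[0,0,-0.006,0,0,0,0,-0.012,0,0,0,0,-0.012,0,0,0,0,-0.012,0,0]'
```

```text
time_s: 4.4
tool_pos: [589.0, -64.5, 77.6]
orientation: [-3.141, 0.002, -2.737]
contact_force: [-15.3, 1.4, 43.1]
finger_gap: 0.0
grip_force: 21.8
```

```bash
python3 -m crank '[0,0,0.08,0,0,0,0,0.25,0,0,-0.1,0.23,0.264,0,40,-0.238,0.557,0.264,0,40,-0.238,0.557,0.264,0,40,-0.238,0.557,0.264,0,40,-0.238,0.557,0.264,0,40,-0.238,0.557,0.264,0,40]'
python3 - <<'E'
from h import *
import pickle
st=bot.state();c=vision.read_camera("wrist");d=vision.read_camera("side");print(st["tool_pos"],st["orientation"],st["contact_force"],st["finger_gap"])
pickle.dump((st,c),open("w2.pkl","wb"))
cv2.imwrite("pics/w2.png",np.hstack([cv2.resize(c["frame"],(400,300)),cv2.resize(d["frame"][100:300,160:360],(300,300))]))
E
```

```text
time_s: 5.2
tool_pos: [529.5, 73.8, 139.8]
orientation: [-3.141, 0.0, -2.738]
contact_force: [0.1, 0.0, -0.0]
finger_gap: 0.47
grip_force: 0.0
[529.47840833  73.80683619 139.79921263] [-3.14086595e+00  1.82192552e-05 -2.73795194e+00] [ 0.06441463  0.00640186 -0.01728452] 0.4702351628636306
```

View pics/w2.png

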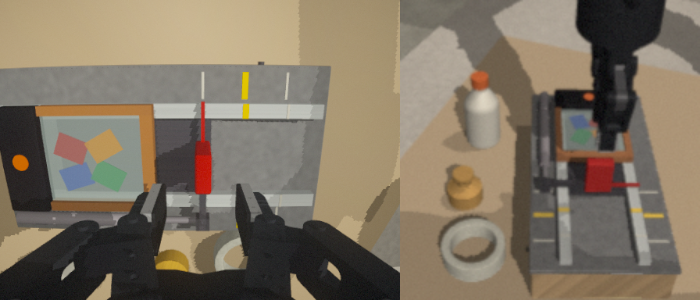

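The wrist view shows the tab at (203,165) centred between the open fingers, the shutter shut, and the block flush; the side view shows the bystanders undisturbed.

```bash
python3 -m crank '[0,0.003,-0.1,0,40,0,0.003,-0.2,0,40,0,0.003,-0.25,0,40,0,0.003,-0.25,0,40,0,0.003,-0.25,0,40]' 50; python3 -m crank '[0,0,0,0,5,0,0,0,0,5,0,0,0,0,5,0,0,0,0,5,0,0,0,0,5]' 50
```

```text
time_s: 5.8
tool_pos: [529.5, 75.1, 77.7]
orientation: [-3.141, -0.0, -2.738]
contact_force: [-0.0, -0.1, 0.2]
finger_gap: 0.47
grip_force: 0.0
time_s: 6.3
tool_pos: [529.9, 75.5, 78.4]
orientation: [-3.141, 0.002, -2.737]
contact_force: [-0.7, -0.7, 6.9]
finger_gap: 0.131
grip_force: 50.2
```

```bash
python3 -m crank '[-0.009,0.021,0,0,5,-0.018,0.043,0,0,5,-0.027,0.064,0,0,5,-0.036,0.086,0,0,5,-0.046,0.107,0,0,5,-0.055,0.129,0,0,5,-0.055,0.129,0,0,5,-0.055,0.129,0,0,5]' 50
python3 - <<'E'
from h import *
import pickle
st=bot.state();c=vision.read_camera("wrist");d=vision.read_camera("side");print(st["tool_pos"],st["orientation"],st["contact_force"],st["finger_gap"],st["grip_force"])
pickle.dump((st,c,d),open("w3.pkl","wb"))
cv2.imwrite("pics/w3.png",np.hstack([cv2.resize(c["frame"],(400,300)),cv2.resize(d["frame"][180:290,220:360],(382,300))]))
E
```

```text
time_s: 7.1
tool_pos: [516.7, 106.5, 78.4]
orientation: [-3.14, 0.002, -2.738]
contact_force: [1.4, -5.7, 6.3]
finger_gap: 0.13
grip_force: 50.2
[516.66498524 106.51443692  78.38479177] [-3.13959158e+00  2.07527408e-03 -2.73821660e+00] [ 1.40886841 -5.70064836  6.25002106] 0.13019321112155974 50.15919327735901
```

View pics/w3.png

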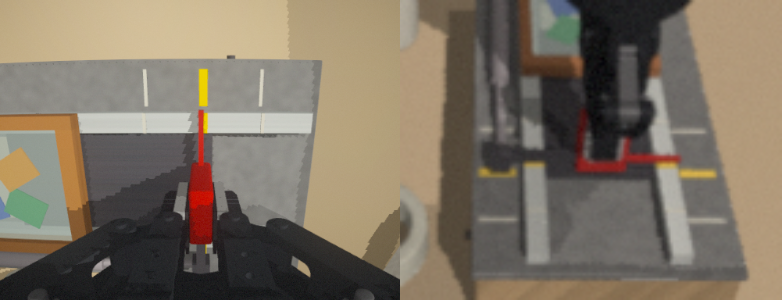

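The tab stands in the grip, its red pointer at u≈201 against the yellow line at 204 (about 1.5 mm short). I'll nudge it and hold.

```bash
python3 -m crank '[-0.002,0.005,0,0,5,-0.002,0.005,0,0,5,-0.002,0.005,0,0,5,-0.002,0.005,0,0,5,-0.002,0.005,0,0,5,-0.002,0.005,0,0,5,-0.002,0.005,0,0,5,-0.002,0.005,0,0,5]' 50 && python3 -c "
from workcell import bot
print(bot.job_done())"
```

```text
time_s: 8.0
tool_pos: [516.3, 107.5, 78.4]
orientation: [-3.139, 0.002, -2.739]
contact_force: [1.8, -6.8, 6.3]
finger_gap: 0.131
grip_force: 50.2
the job is handed in; nothing more can be done
None
```

The job is handed in, but the hand-in returned no verdict: the cassette was pressed to its hard stop by the black block with the shutter shut, and the gripper was holding the red tab about level with the yellow mark at 8.0 s, with the bystanders not touched.

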